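# Tare the crucible and hold the forceps ready at their marked gap

### The job

Set the white crucible gently and upright on the centre of the balance pan and let go of it. Then lift the sprung forceps off their rest, squeeze them until the red pointer stands in the green field (tips about 16 mm apart), and finish still holding them squeezed like that, level and still, with the tips a few centimetres above the crucible and touching nothing. Leave everything else on the bench where it is.

Things in the scene. Friction and masses are not known exactly. Their poses are not given: they have to be found in the camera images.
- crucible: White porcelain crucible, open cup 44 mm tall, 50 mm diameter at the rim, 48 mm at 18 mm height, narrowing to 34 mm at the foot; wall 4 mm; about 80 g. Origin at the centre of its underside, z up. Stands on the bench. Grip it from above across the outside, 20 to 40 mm above its foot.
- balance: Cream top-loading balance, 190 x 150 x 48 mm (x, y, z), fixed to the bench. Origin at the centre of its underside; its display faces its own -x. Round steel pan on top.
- pan_top (a point): Centre of the upper face of the balance's pan: a steel disc of 104 mm diameter with a thin blue ring of 44 mm diameter round its centre; its face stands 62 mm above the bench when empty. 20 mm towards +x of the balance's origin.
- pan_plate (a joint): How far the sprung pan has sunk, m: 0 empty, stop at 0.008; spring 200 N/m, so the crucible alone sinks it 3 to 5 mm.
- rest: Forceps rest, fixed to the bench: blue base plate 160 x 90 x 8 mm with two grey crossbars (14 mm wide, tops at 40 mm) at x = -65 mm and x = +50 mm. Origin at the centre of its underside. The forceps lie flat across the bars.
- forceps: Steel sprung forceps 176 mm long, 70 g, lying flat on the rest, underside 40 mm above the bench; legs 10 mm tall. Origin on the underside, in the middle of the black grips, midway between the legs as they lie at the marked gap; +x towards the tips, z up. Heel at x = -111 mm, tips at x = +65 mm. Fixed leg at +y, sprung leg at -y, hinged at the heel (x = -100, y = -6 mm).
- grips (a point): Middle of the forceps' black grips: (0, 0, 5) mm in the forceps' frame; grips run x = -35 to +31 mm. Outer face of the fixed grip at y = +13 mm; of the sprung one y = -25 mm relaxed, y = -13 mm and parallel at the marked gap: 38 mm over the outside relaxed, 26 mm at the mark. Squeeze along y, fingers from above at x = 0: 2 N to start, 8 N at the mark, 13 N shut.
- mark (a point): Middle of the green field on the white index plate fixed on top of the forceps (plate x = 40 to 54 mm, y = -32 to +12 mm in their frame); this point at (47, -10, 12) mm. The sprung leg's red pointer stands here at the marked gap ; the field is 5.5 mm wide; relaxed, the pointer is 18 mm towards -y.
- forceps_leg (a joint): Closing angle of the sprung leg, rad: 0 relaxed (tips 36 mm apart), 0.12 at the marked gap (tips 16 mm apart, pointer in the middle of the green field), 0.21 shut. Tip gap in mm = 36 - 165 x angle; 1 mm less between the fingers adds 0.01.
- tips (a point): Midway between the forceps' tips at the marked gap: (65, 0, 5) mm in the forceps' frame.
- beaker: Green-tinted glass beaker, 52 mm diameter, 65 mm tall; leave alone. Origin under its centre.
- jar: Amber jar with black cap, 48 mm diameter, 75 mm tall; leave alone. Origin under its centre.
- weight: Brass 200 g check weight with a knob, 38 mm diameter, 52 mm tall; leave alone. Origin under its centre.
- dish: Closed clear culture dish, 90 mm diameter, 12 mm tall; leave alone. Origin under its centre.
- slidebox: Blue slide box, 85 x 100 x 32 mm; leave alone. Origin under its centre.
- mouse: Black computer mouse, about 83 x 56 x 32 mm; leave alone. Origin on its underside.
- driver: Screwdriver lying on the bench, 150 mm long; leave alone. Origin on the bench under it.
Not all that is in view belongs to the job. Leave any blue or pink look-alike of the crucible alone. Leave any pink look-alike of the balance alone.

How it is judged:
On the way, in this order (a step that is already met when the one before it is completed fails the run):
1. the crucible stands upright on the middle of the balance pan, let go, the pan sunk under it (horizontal distance between crucible and pan_top below 0.01 m and value of joint pan_plate above 0.002 m and contact force between crucible and balance above 0.3 N and angle between crucible's own z axis and vertical below 0.12 rad and contact force between the fingers and crucible below 0.05 N and linear speed of crucible below 0.03 m/s), for 0.3 s.
2. the forceps are held by the fingers, well clear of their rest (height (world z) of forceps above 0.1 m and contact force between the fingers and forceps above 1 N), for 0.2 s.
At the end, for the whole second after the job is handed in: Crucible upright, released, within 10 mm of the pan centre, pan sunk over 2 mm. Forceps held still by the fingers, within 0.3 rad of level, touching neither crucible nor balance; gap 16 +- 3 mm (angle 0.102 to 0.138); tips within 25 mm sideways of the crucible axis, 11 to 101 mm above its rim (all of step 1 and value of joint forceps_leg between 0.102 and 0.138 rad and velocity of joint forceps_leg between -0.05 and 0.05 rad/s and contact force between the fingers and forceps above 2 N and linear speed of forceps below 0.02 m/s and horizontal distance between tips and crucible below 0.025 m and z of tips in the frame of crucible between 0.055 and 0.145 m and angle between forceps's own z axis and vertical below 0.3 rad and contact force between forceps and crucible below 0.01 N and contact force between forceps and balance below 0.01 N); the arm keeps its last pose, push and grip.
It fails at once if the crucible is slammed or pressed hard onto the pan (over 20 N) (contact force between crucible and balance above 20 N).
It fails at once if another thing on the bench is moved by more than 25 mm (distance of any of beaker, jar, weight, dish, slidebox, mouse, driver from where it was at the start of the episode above 0.025 m).
It also fails if it takes over 54 s, if anything falls off the work surface, if the arm or the gripper's body presses on something with over 40 N, if the wrist force passes 120 N, or if a joint passes its speed limit or range.

### The arm

A 7-joint arm with a two-finger parallel gripper is mounted at the origin on the work surface. World frame = base frame: x ahead of the robot, y to its left, z up, the work surface at z = 0. Lengths are in m, angles in rad, forces in N, time in s.
With the tool pointing down it reaches from about 0.425 to 0.925 m from the base axis. Payload 6.8 kg.
Tool frame: the origin (TCP) lies at the very end of the fingers, on their centre line; the grasp point (between the pads) lies 19 mm behind it; z points along the fingers, y is the line along which they close (so a half turn about z gives the same grasp; the last joint's range is limited). The gripper opens to 85 mm and grips with 20 to 120 N. Pads are 22 mm wide; open, the fingers measure 114 mm over their backs; the gripper's body (76 mm by 85 mm) begins 54 mm behind the grasp point. The pads swing forward as they close: fully open they stand 13 mm farther back than shut.
Start: joints at [1.155, 0.477, 0.022, 1.555, -0.011, 1.109, -0.083], TCP at [0.205, -0.643, 0.231] pointing down, gripper open.
Joint ranges: [-2.96, 2.96], [-0.34, 2.1], [-1.41, 1.46], [0.24, 2.44], [-1.37, 4.51], [0.17, 1.92], [-2.96, 2.96]. Speed limits (rad/s): [2.39, 2.39, 3.14, 3.14, 3.14, 3.14, 3.14].

### API

Orientations are given as a unit quaternion [w, x, y, z].
In Python, from station import bot gives the robot as it stands. The module is installed in compiled form; this text tells all that it offers.
- The arm moves only by the shell command python3 -m jog 'ROWS' [OPENING] [FORCE]. ROWS is JSON, a list of rows, each a list of 4 numbers: the shift along the tool's x, y, z in cm, then the turn about the tool's z in rad. In form: [[x, y, z, spin], ...]. A call has 1 to 20 rows; each row is the pose to reach, as a shift and turn from the pose commanded when the call began, along the tool's axes at that moment; what a row does not reach only later rows make up. A row lasts 1/12 s, in which the tool goes at most 41.7 mm and 7.16 degrees, less where a joint would pass 70% of its speed; a pose out of reach is approached as far as the arm can. A call with a gripper value outside its range is refused whole. OPENING is the closure, from -1 (fully open) to 1 (shut), set as the call begins (- or left out, the last holds). The fingers move at their own pace and stop on an object; FORCE is the grip in N (left out, the last holds). Time passes only in rows, so rows that repeat a pose let the fingers close. It gives the time, the measured TCP pose, the force, the opening and the grip force at its end, in the units of the state.
- bot.get_obs(): the state, without advancing time (a new reading comes with each control period).
- bot.read_camera(name): name is "scene" or "top"; returns a dict with "pixels" (400x640x3 uint8, red, green, blue), "depth" (400x640 float32, m along the optical axis (not along the pixel's ray), 0 where there is no reading), "fovy" (degrees; the focal length in pixels is half the picture's height over the tangent of half this angle, whatever the lens; pixels are square), "cx", "cy" (the principal point, pixels), "distortion" ([k1, k2, p1, p2, k3] as OpenCV has them; the pictures are not rectified), "pose" (4x4, takes a point from camera to world coordinates). Camera axes: x right, y down, z forward; pixel columns grow to the right and rows downward; lengths in m; the calibration is good to about 2 mm. A picture is of the moment at which its call begins.
- bot.hand_in(): hands the job in; it is judged then, once.
The state is a dict: "t": time; "q": joint angles; "joint_vel": joint speeds; "joint_torque": joint torques, N m; "eef_pos": TCP position; "tool_rot": TCP orientation; "contact_force": force on the tool from outside, world axes, zero at the start; "torque": the same for the moment, N m; "gripper_width": opening from 0.0 (shut) to 1.0 (fully open); "grasp_force": force on a finger pad.
Only numpy, scipy, OpenCV 4.12 (cv2) and the standard library are available. Lean on these libraries where they do the work, as an engineer would, in place of code of your own. Each camera call takes 0.05 s, during which the arm holds its last target. There are 200 camera calls.

## Working session

There is one attempt and no reset: what is moved stays moved. The work goes in short steps, Python scripts to look and compute and a shell command to move; the robot and the scene stay as the last step left them, time stands still between calls to the robot, and variables do not carry over. Pictures are saved under pics/ and viewed, at most 10 in all, crops included, and the job is handed in when it is done.

```bash
mkdir -p pics; cat > h.py <<'E'
import numpy as np, cv2, pickle
from station import bot
def shot(name,f):
    c=bot.read_camera(name); cv2.imwrite(f'pics/{f}.png',c['pixels'][:,:,::-1]); pickle.dump(c,open(f'pics/{f}.pkl','wb')); return c
def load(f): return pickle.load(open(f'pics/{f}.pkl','rb'))
def ray(c,u,v):
    f=200/np.tan(np.radians(c['fovy'])/2); K=np.array([[f,0,c['cx']],[0,f,c['cy']],[0,0,1.]])
    p=cv2.undistortPoints(np.array([[[u,v]]],float),K,np.array(c['distortion'],float))[0,0]
    return c['pose'][:3,3],c['pose'][:3,:3]@np.array([p[0],p[1],1.])
def atz(c,u,v,z):
    o,d=ray(c,u,v); return o+d*(z-o[2])/d[2]
def atdepth(c,u,v,r=1):
    D=c['depth'][v-r:v+r+1,u-r:u+r+1]; o,d=ray(c,u,v); return o+d*np.median(D[D>0])
def tri(c1,p1,c2,p2):
    o1,d1=ray(c1,*p1);o2,d2=ray(c2,*p2)
    s=np.linalg.lstsq(np.stack([d1,-d2],1),o2-o1,rcond=None)[0]; a=o1+d1*s[0];b=o2+d2*s[1]
    return (a+b)/2,np.linalg.norm(a-b)
def crop(f,x0,y0,w,h,k,o):
    im=cv2.imread(f'pics/{f}.png')[y0:y0+h,x0:x0+w]; cv2.imwrite(f'pics/{o}.png',cv2.resize(im,None,fx=k,fy=k,interpolation=cv2.INTER_CUBIC))
E
python3 - <<'E'
from h import *
np.set_printoptions(precision=4,suppress=True)
for n in('scene','top'):
    c=shot(n,n+'0'); print(n,c['fovy'],c['cx'],c['cy'],c['distortion'],c['pose'])
print(bot.get_obs())
E
```

```text
scene 56.58076441246235 317.63770377105453 203.55600184921653 [-0.0568  0.      0.      0.      0.    ] [[ 0.8374  0.3382 -0.4295  0.889 ]
 [ 0.5466 -0.5104  0.6638 -0.6192]
 [ 0.0053 -0.7906 -0.6123  0.689 ]
 [ 0.      0.      0.      1.    ]]
top 43.51681151579189 314.60292170459735 195.60529820737335 [-0.0298  0.      0.      0.      0.    ] [[ 0.018  -0.9837  0.1788  0.1951]
 [-0.9997 -0.0206 -0.0127  0.0444]
 [ 0.0162 -0.1785 -0.9838  1.4922]
 [ 0.      0.      0.      1.    ]]
{'t': 0.1, 'q': array([ 1.1549,  0.4777,  0.0224,  1.5563, -0.0115,  1.1093, -0.0831]), 'joint_vel': array([ 0.0003, -0.0016,  0.0003, -0.0031, -0.0012,  0.0009,  0.0001]), 'joint_torque': array([  0.0037, -59.7761,   1.6131, -28.1959,   0.0128,   0.0049,
         0.    ]), 'eef_pos': array([ 0.2043, -0.6428,  0.2305]), 'tool_rot': array([-0.0008,  0.9882,  0.1533, -0.0002]), 'contact_force': array([-0.0511, -1.1793, -0.2741]), 'torque': array([ 0.0223, -0.0091,  0.0307]), 'grasp_force': 0.0, 'gripper_width': 0.9998111881874047}
```

View pics/scene0.png

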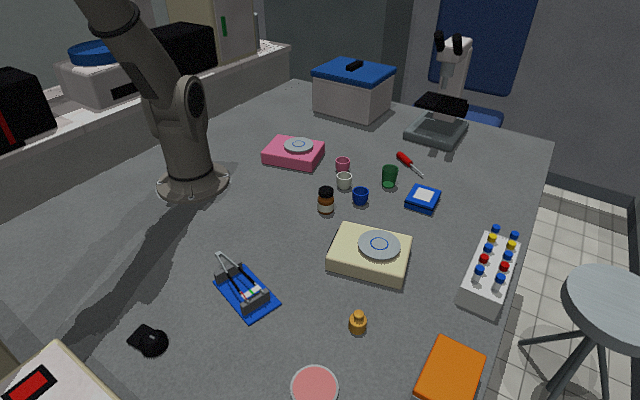

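View pics/top0.png

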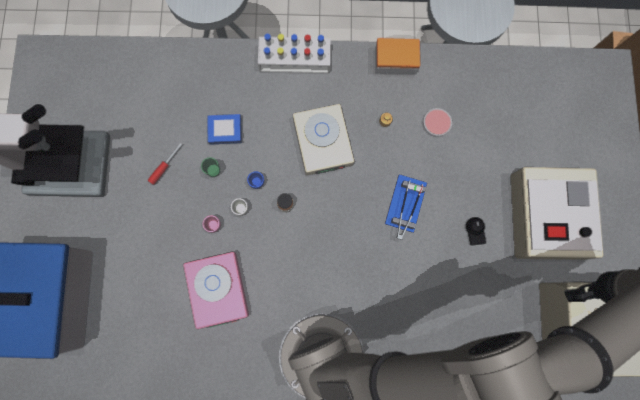

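Candidates for the crucible: white (scene 344,180 / top 239,207), pink (342,163 / 212,224), blue (360,196 / 256,180). I choose the white one. For the balance, cream (370,253 / 323,138) rather than pink. The forceps are at scene (243,282) / top (408,205). Next is one close crop montage to check.

```bash
python3 - <<'E'
from h import *
a=cv2.imread('pics/scene0.png');b=cv2.imread('pics/top0.png')
def k(im,x,y,w,h,s): return cv2.resize(im[y:y+h,x:x+w],None,fx=s,fy=s,interpolation=cv2.INTER_CUBIC)
t=np.hstack([k(a,310,150,80,60,5),k(b,200,160,80,60,5)])
u=np.hstack([k(a,205,245,80,60,5),k(b,375,170,80,75,5)[:300]])
cv2.imwrite('pics/m1.png',np.vstack([t,u]))
E
```

```text
(no output)
```

View pics/m1.png

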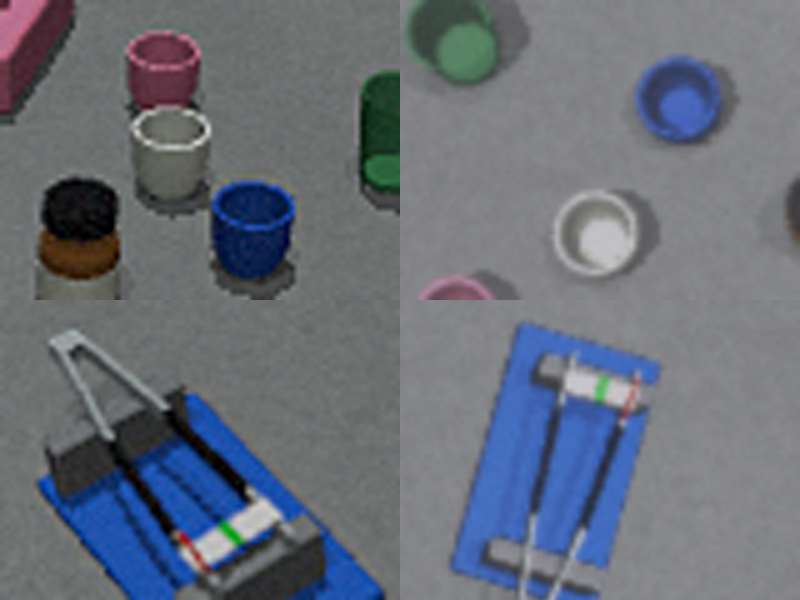

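White crucible rim centre at scene (343.8,174.8) / top (239.0,206.2). Green field at scene (251.0,291.0) / top (415.0,187.6). The pointer and sprung leg are on the world −y side and the tips point to world +x.

```bash
python3 - <<'E'
from h import *
np.set_printoptions(precision=4,suppress=True)
s=load('scene0');t=load('top0')
def ring(c,x0,y0,x1,y1,lo,hi):
    h=cv2.cvtColor(c['pixels'],cv2.COLOR_RGB2HSV)[y0:y1,x0:x1]; m=cv2.inRange(h,lo,hi); P=cv2.findNonZero(m)
    return P
for n,c,b in(('s',s,(355,228,402,262)),('t',t,(302,108,343,148))):
    P=ring(c,*b,(95,70,60),(125,255,255)); e=cv2.fitEllipse(cv2.convexHull(P)); p=(e[0][0]+b[0],e[0][1]+b[1]); print(n,len(P),p,e[1],atz(c,*p,.062),atdepth(c,int(p[0]+.5),int(p[1]+.5)))
    if n=='s':ps=p
    else: pt=p
print('pan',tri(s,ps,t,pt))
for n,pa,pb in(('cruc rim',(343.8,174.8),(239.0,206.2)),('green',(251.,291.),(415.,187.6)),('heel',(218.2,252.2),(401,237))):
    print(n,tri(s,pa,t,pb))
print('cruc',atz(s,343.8,174.8,.044),atz(t,239,206.2,.044))
# fixed-leg grip line, rest plate
for c,b in((s,(205,245,285,325)),(t,(380,165,435,240))):
    h=cv2.cvtColor(c['pixels'],cv2.COLOR_RGB2HSV)[b[1]:b[3],b[0]:b[2]];P=cv2.findNonZero(cv2.inRange(h,(100,120,60),(125,255,255)))
    # world points
    W=np.array([atz(c,p[0][0]+b[0],p[0][1]+b[1],.008)[:2] for p in P],np.float32);r=cv2.minAreaRect(W);print('rest',r)
a=atz(t,407,191,.05);b=atz(t,401.6,213,.05);print(a,b,np.arctan2(*(a-b)[[1,0]]))
E
```

```text
s 64 (378.9294891357422, 243.16140460968018) (12.614229202270508, 18.5241756439209) [0.6593 0.0112 0.062 ] [0.6592 0.0118 0.062 ]
t 34 (321.52440643310547, 129.0251007080078) (13.967586517333984, 14.250494956970215) [0.6567 0.0089 0.062 ] [0.6562 0.0076 0.0641]
pan (array([0.6581, 0.0098, 0.0621]), np.float64(0.0032450619221111995))
cruc rim (array([0.4237, 0.247 , 0.0448]), np.float64(0.0038552259261504223))
green (array([ 0.4888, -0.2673,  0.052 ]), np.float64(0.005368041188193647))
heel (array([ 0.3435, -0.2228,  0.0511]), np.float64(0.008912339432727318))
cruc [0.4243 0.2497 0.044 ] [0.4222 0.2459 0.044 ]
rest ((0.45471903681755066, -0.2500170171260834), (0.08965805172920227, 0.16027674078941345), 74.01509094238281)
rest ((0.44861412048339844, -0.2500990629196167), (0.0887264534831047, 0.1582982838153839), 74.0989990234375)
[ 0.4767 -0.2458  0.05  ] [ 0.4109 -0.229   0.05  ] -0.25036246467205653
```

Heights agree with the text: rim 0.045, pan 0.062, mark 0.052. Neighbours lie along the ±(1,−1) diagonal from the crucible, so I'll close along (1,1) (tool x at 135°). Now moving.

```bash
cat >> h.py <<'E'
def go(x,y,z,phi):
    "shift in tool axes (cm) and spin to world TCP target, tool x at yaw phi"
    from scipy.spatial.transform import Rotation as R
    o=bot.get_obs(); q=o['tool_rot']; M=R.from_quat([q[1],q[2],q[3],q[0]]).as_matrix()
    f=np.arctan2(M[1,0],M[0,0]); d=M.T@(np.array([x,y,z])-o['eef_pos'])*100
    print('t',round(o['t'],2),'pos',o['eef_pos'].round(4),'phi',round(f,3),'tilt',round(np.degrees(np.arccos(-M[2,2])),2),'q7',round(o['q'][6],2),'F',o['contact_force'].round(1),'w',round(o['gripper_width'],3),'gf',round(o['grasp_force'],1))
    print('rows',d.round(2),'spin',round((f-phi+np.pi)%(2*np.pi)-np.pi,3))
E
python3 -m jog '[[41.6,-33.2,4,-2.048],[41.6,-33.2,4,-2.048],[41.6,-33.2,4,-2.048],[41.6,-33.2,4,-2.048],[41.6,-33.2,4,-2.048],[41.6,-33.2,4,-2.048],[41.6,-33.2,4,-2.048],[41.6,-33.2,4,-2.048],[41.6,-33.2,4,-2.048],[41.6,-33.2,4,-2.048],[41.6,-33.2,4,-2.048],[41.6,-33.2,4,-2.048],[41.6,-33.2,4,-2.048],[47.8,-78.2,8,-2.048],[47.8,-78.2,8,-2.048],[47.8,-78.2,8,-2.048],[47.8,-78.2,8,-2.048],[47.8,-78.2,8,-2.048],[47.8,-78.2,8,-2.048],[47.8,-78.2,8,-2.048]]' -1 20
python3 -c "
from h import *
go(.423,.247,.15,2.356)"
```

```text
t: 1.77
eef_pos: [0.4501, 0.0869, 0.1655]
tool_rot: [0.0, 0.383, 0.924, -0.0]
contact_force: [0.6, 0.8, 0.4]
gripper_width: 1.0
grasp_force: 0.0
t 1.77 pos [0.4501 0.0869 0.1655] phi 2.355 tilt 0.02 q7 0.22 F [0.6 0.8 0.4] w 1.0 gf 0.0
rows [13.24  9.39  1.55] spin -0.001
```

```bash

python3 -m jog '[[13.24,9.4,1.5,0],[13.24,9.4,1.5,0],[13.24,9.4,1.5,0],[13.24,9.4,1.5,0],[13.24,9.4,1.5,0],[13.24,9.4,6,0],[13.24,9.4,6,0],[13.24,9.4,6,0]]'
python3 -c "
from h import *
go(.423,.247,.01,2.356)
shot('scene','s1');shot('top','t1')
a=cv2.imread('pics/s1.png');b=cv2.imread('pics/t1.png')
k=lambda im,x,y:cv2.resize(im[y:y+100,x:x+100],None,fx=4,fy=4,interpolation=cv2.INTER_CUBIC)
cv2.imwrite('pics/m2.png',np.hstack([k(a,295,110),k(b,190,160)]))"
```

```text
t: 2.43
eef_pos: [0.4222, 0.2441, 0.1039]
tool_rot: [-0.002, 0.383, 0.924, -0.002]
contact_force: [-0.1, 0.6, 0.1]
gripper_width: 1.001
grasp_force: 0.0
t 2.43 pos [0.4222 0.2441 0.1039] phi 2.356 tilt 0.32 q7 -0.24 F [-0.1  0.6  0.1] w 1.001 gf 0.0
rows [0.13 0.32 9.39] spin 0.0
```

View pics/m2.png

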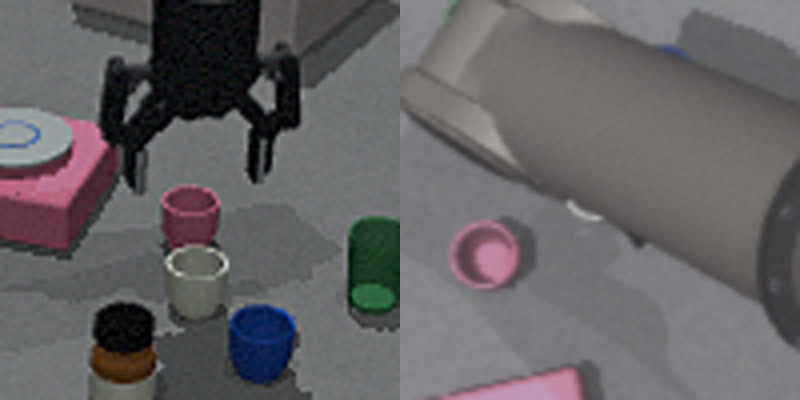

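The fingers straddle the white crucible (crop, left, 197,262), with pink and blue outside the closing line. Descending and gripping.

```bash

python3 -m jog '[[0,0,3,0],[0,0,6,0],[0,0,8,0],[0,0,9,0],[0,0,9.6,0],[0,0,9.6,0],[0,0,9.6,0]]' -1
python3 -m jog '[[0,0,0,0],[0,0,0,0],[0,0,0,0],[0,0,0,0],[0,0,0,0],[0,0,0,0],[0,0,0,0],[0,0,0,0],[0,0,0,0],[0,0,0,0],[0,0,0,0],[0,0,0,0]]' 1 25
python3 -c "
from h import *
go(.423,.247,.14,2.356)"
```

```text
t: 3.12
eef_pos: [0.4248, 0.246, 0.0109]
tool_rot: [0.001, 0.383, 0.924, 0.001]
contact_force: [0.0, 0.1, -0.1]
gripper_width: 0.998
grasp_force: 0.0
t: 4.12
eef_pos: [0.4245, 0.2459, 0.0106]
tool_rot: [0.001, 0.383, 0.924, 0.0]
contact_force: [-0.4, 0.1, 7.5]
gripper_width: 0.56
grasp_force: 24.7
t 4.12 pos [0.4245 0.2459 0.0106] phi 2.356 tilt 0.08 q7 -0.39 F [-0.4  0.1  7.5] w 0.56 gf 24.7
rows [ 1.700e-01 -1.000e-02 -1.294e+01] spin -0.0
```

```bash

python3 -m jog '[[0,0,-1,0],[0,0,-3,0],[0,0,-6,0],[0,0,-9,0],[0,0,-12,0],[0,0,-13,0],[-4,0,-13,0],[-8,0,-13,0],[-12,0,-13,0],[-16,0,-13,0],[-20,0,-13,0],[-24,0,-13,0],[-28,0,-13,0],[-31,0,-13,0],[-33,0,-13,0],[-33.2,0,-13,0],[-33.2,0,-13,0],[-33.2,0,-13,0]]'
python3 -c "
from h import *
go(.658,.010,.0726,2.356)
shot('scene','s2');shot('top','t2')
a=cv2.imread('pics/s2.png');b=cv2.imread('pics/t2.png')
k=lambda im,x,y:cv2.resize(im[y:y+100,x:x+100],None,fx=4,fy=4,interpolation=cv2.INTER_CUBIC)
cv2.imwrite('pics/m3.png',np.hstack([k(a,325,170),k(b,270,80)]))"
```

```text
t: 5.62
eef_pos: [0.6575, 0.0118, 0.1394]
tool_rot: [-0.001, 0.382, 0.924, 0.0]
contact_force: [0.2, 0.6, -1.8]
gripper_width: 0.56
grasp_force: 26.2
t 5.62 pos [0.6575 0.0118 0.1394] phi 2.357 tilt 0.09 q7 0.35 F [ 0.2  0.6 -1.8] w 0.56 gf 26.2
rows [-0.17 -0.09  6.68] spin 0.001
```

View pics/m3.png

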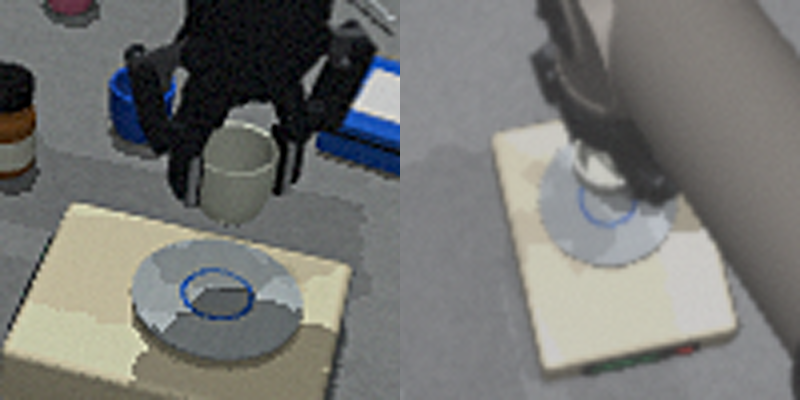

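The crucible hangs upright between the pads: rim centre at scene (384.6,206.6), pan ring at (379,243). Lowering.

```bash
python3 -c "
from h import *
print(atz(load('s2'),384.6,206.6,.173))"
python3 -m jog '[[-0.1,0,1.5,0],[-0.1,0,3,0],[-0.1,0,4.2,0],[-0.1,0,5,0],[-0.1,0,5.5,0],[-0.1,0,6,0],[-0.1,0,6.2,0],[-0.1,0,6.4,0],[-0.1,0,6.6,0],[-0.1,0,6.6,0],[-0.1,0,6.6,0]]'
python3 -c "
from h import *
go(.658,.010,.0706,2.356)"
```

```text
[0.6588417  0.01412666 0.173     ]
t: 6.63
eef_pos: [0.6595, 0.01, 0.074]
tool_rot: [0.0, 0.383, 0.924, 0.0]
contact_force: [-1.0, 0.3, -1.0]
gripper_width: 0.562
grasp_force: 26.1
t 6.63 pos [0.6595 0.01   0.074 ] phi 2.356 tilt 0.03 q7 0.31 F [-1.   0.3 -1. ] w 0.562 gf 26.1
rows [ 0.11 -0.1   0.34] spin -0.0
```

```bash

python3 -m jog '[[0,0,0.2,0],[0,0,0.3,0],[0,0,0.4,0],[0,0,0.5,0],[0,0,0.5,0],[0,0,0.5,0],[0,0,0.5,0]]'
python3 -m jog '[[0,0,0,0],[0,0,0,0],[0,0,0,0],[0,0,0,0]]' 0.0 20
python3 -m jog '[[0,0,0,0],[0,0,0,0],[0,0,0,0],[0,0,0,0],[0,0,0,0],[0,0,0,0]]' -1
python3 -m jog '[[0,0,-1,0],[0,0,-3,0],[0,0,-6,0],[0,0,-10,0],[0,0,-13,0],[0,0,-13,0]]' 
python3 -c "
from h import *
go(.50,-.20,.2,-.279)"
```

```text
t: 7.22
eef_pos: [0.6594, 0.01, 0.0688]
tool_rot: [0.0, 0.383, 0.924, 0.0]
contact_force: [0.7, 0.9, 1.0]
gripper_width: 0.56
grasp_force: 26.2
t: 7.55
eef_pos: [0.6593, 0.01, 0.0688]
tool_rot: [0.0, 0.383, 0.924, 0.0]
contact_force: [0.0, 0.2, -0.6]
gripper_width: 0.562
grasp_force: 26.2
t: 8.05
eef_pos: [0.6592, 0.01, 0.0687]
tool_rot: [-0.0, 0.383, 0.924, -0.0]
contact_force: [0.5, 0.0, -0.6]
gripper_width: 1.001
grasp_force: 0.0
t: 8.55
eef_pos: [0.6631, 0.0113, 0.2071]
tool_rot: [0.005, 0.383, 0.924, 0.003]
contact_force: [1.5, 0.4, 0.4]
gripper_width: 0.999
grasp_force: 0.0
t 8.55 pos [0.6631 0.0113 0.2071] phi 2.356 tilt 0.69 q7 0.39 F [1.5 0.4 0.4] w 0.999 gf 0.0
rows [ -3.41 -26.48   0.5 ] spin 2.635
```

```bash

python3 -m jog '[[-2.8,-33.4,0,-0.506],[-2.8,-33.4,0,-0.506],[-2.8,-33.4,0,-0.506],[-2.8,-33.4,0,-0.506],[-2.8,-33.4,0,-0.506],[-2.8,-33.4,0,-0.506],[-2.8,-33.4,2,-0.506],[-2.8,-33.4,4,-0.506],[-2.8,-33.4,6,-0.506],[-2.8,-33.4,7.5,-0.506],[-2.8,-33.4,7.5,-0.506],[-2.8,-33.4,7.5,-0.506],[-2.8,-33.4,7.5,-0.506]]' -1 20
python3 -c "
from h import *
go(.4464,-.2448,.12,2.8626)
shot('scene','s3');shot('top','t3')
a=cv2.imread('pics/s3.png');b=cv2.imread('pics/t3.png')
k=lambda im,x,y:cv2.resize(im[y:y+100,x:x+133],None,fx=3,fy=3,interpolation=cv2.INTER_CUBIC)
cv2.imwrite('pics/m4.png',np.vstack([np.hstack([k(a,325,180),k(b,260,80)]),np.hstack([k(a,190,220),k(b,350,150)])]))"
```

```text
t: 9.63
eef_pos: [0.4443, -0.2454, 0.1251]
tool_rot: [0.001, 0.139, 0.99, -0.0]
contact_force: [0.0, 0.6, -0.3]
gripper_width: 1.006
grasp_force: 0.0
t 9.63 pos [ 0.4443 -0.2454  0.1251] phi 2.863 tilt 0.13 q7 1.32 F [ 0.   0.6 -0.3] w 1.006 gf 0.0
rows [-0.19  0.11  0.51] spin 0.001
```

View pics/m4.png

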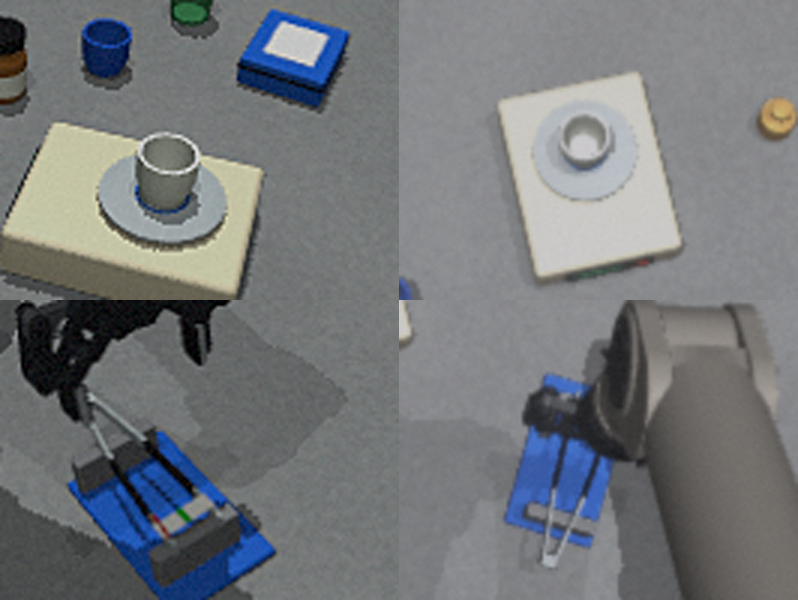

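The crucible stands upright on the pan, concentric with the ring (rim at scene ≈(380.5,230)). The forceps are undisturbed, with the gripper above them. Descending over the grips, 6 mm towards the sprung leg, then closing by position in stages.

```bash
python3 -c "
from h import *
print(tri(load('s3'),(380.5,230.2),load('t3'),(321.8,125.6)))"
python3 -m jog '[[-0.2,-0.5,3,0],[-0.2,-0.5,6,0],[-0.2,-0.5,8,0],[-0.2,-0.5,9,0],[-0.2,-0.5,10.2,0],[-0.2,-0.5,10.2,0],[-0.2,-0.5,10.2,0]]' -1 20
python3 -m jog '[[0,0,0,0],[0,0,0,0],[0,0,0,0],[0,0,0,0],[0,0,0,0],[0,0,0,0]]' 0 20
python3 -m jog '[[0,0,0,0],[0,0,0,0],[0,0,0,0],[0,0,0,0],[0,0,0,0],[0,0,0,0]]' 0.25
python3 -m jog '[[0,0,0,0],[0,0,0,0],[0,0,0,0],[0,0,0,0],[0,0,0,0],[0,0,0,0]]' 0.37
python3 -c "
from h import *
go(.4448,-.2506,.023,2.8626)
shot('scene','s4')
a=cv2.imread('pics/s4.png')
cv2.imwrite('pics/m5.png',cv2.resize(a[240:320,195:295],None,fx=7,fy=7,interpolation=cv2.INTER_CUBIC))"
```

```text
(array([0.65618294, 0.0105914 , 0.10253778]), np.float64(0.004867187842549421))
t: 10.32
eef_pos: [0.444, -0.2512, 0.0222]
tool_rot: [0.0, 0.139, 0.99, -0.0]
contact_force: [0.7, -0.6, -0.2]
gripper_width: 0.999
grasp_force: 0.0
t: 10.82
eef_pos: [0.4434, -0.2514, 0.022]
tool_rot: [0.0, 0.14, 0.99, -0.0]
contact_force: [0.3, -0.9, 0.5]
gripper_width: 0.505
grasp_force: 0.0
t: 11.32
eef_pos: [0.4439, -0.2514, 0.0223]
tool_rot: [0.0, 0.14, 0.99, -0.0]
contact_force: [-0.4, 0.2, 6.6]
gripper_width: 0.376
grasp_force: 6.8
t: 11.82
eef_pos: [0.4443, -0.2512, 0.0227]
tool_rot: [0.001, 0.139, 0.99, -0.0]
contact_force: [-1.6, 2.4, 10.0]
gripper_width: 0.317
grasp_force: 10.7
t 11.82 pos [ 0.4443 -0.2512  0.0227] phi 2.862 tilt 0.1 q7 1.18 F [-1.6  2.4 10. ] w 0.317 gf 10.7
rows [-0.03  0.07 -0.03] spin -0.001
```

View pics/m5.png

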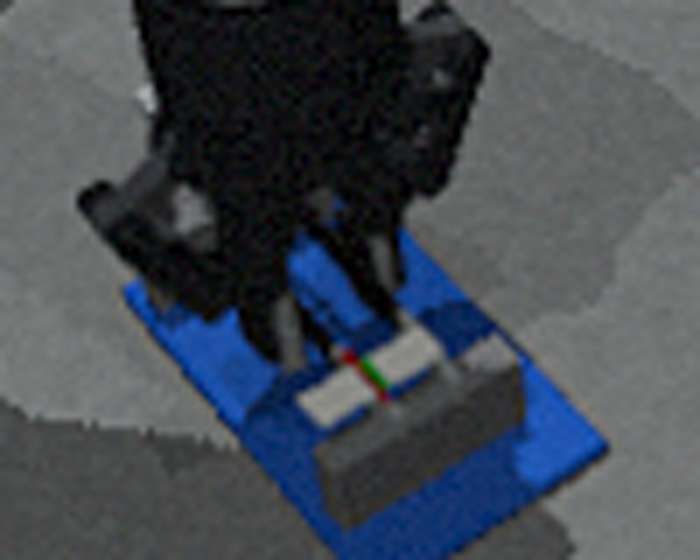

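The red pointer is at crop (365,375), at the near edge of the green field, matching 26.9 mm between the fingers. Closing a touch more and lifting.

```bash

python3 -m jog '[[0,0,0,0],[0,0,0,0],[0,0,0,0]]' 0.39 20
python3 -m jog '[[0,0,-0.3,0],[0,0,-0.8,0],[0,0,-1.5,0],[0,0,-3,0],[0,0,-5,0],[0,0,-7,0],[0,0,-9,0],[0,0,-11,0],[0,0,-12,0],[0,0,-12,0],[0,0,-12,0],[0,0,-12,0]]'
python3 -c "
from h import *
go(.4448,-.2506,.15,2.8626)
shot('scene','s5');shot('top','t5')
a=cv2.imread('pics/s5.png');b=cv2.imread('pics/t5.png')
k=lambda im,x,y:cv2.resize(im[y:y+100,x:x+80],None,fx=5,fy=5,interpolation=cv2.INTER_CUBIC)
cv2.imwrite('pics/m6.png',np.hstack([k(a,200,190),k(b,370,150)]))"
```

```text
t: 12.12
eef_pos: [0.4444, -0.2512, 0.0228]
tool_rot: [0.001, 0.139, 0.99, -0.0]
contact_force: [-0.2, 2.9, 9.8]
gripper_width: 0.307
grasp_force: 11.1
t: 13.12
eef_pos: [0.4425, -0.2511, 0.1407]
tool_rot: [-0.001, 0.14, 0.99, 0.0]
contact_force: [-0.3, -1.1, -1.7]
gripper_width: 0.309
grasp_force: 7.6
t 13.12 pos [ 0.4425 -0.2511  0.1407] phi 2.862 tilt 0.09 q7 1.35 F [-0.3 -1.1 -1.7] w 0.309 gf 7.6
rows [-0.21  0.12 -0.93] spin -0.001
```

View pics/m6.png

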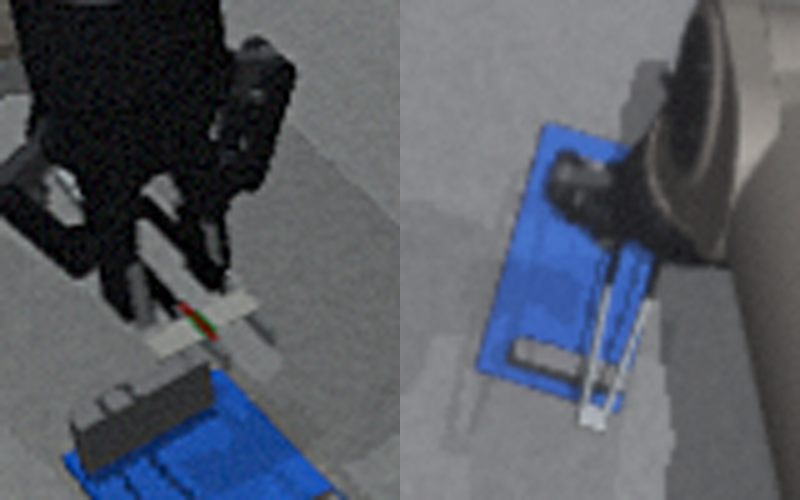

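The forceps are clear of the rest, with the red pointer over the green at crop (202,320), i.e. scene (240.0,253.6). Pad force is 7.6 N, close to the 8 N expected at the mark. Checking pitch and the tip offset.

```bash
python3 - <<'E'
from h import *
np.set_printoptions(precision=4,suppress=True)
s=load('s5');t=load('t5');T=np.array([.4425,-.2511]);fx=np.array([.961,-.275]);fy=np.array([.275,.961])
for n,u,v in(('mark',240,253),('plateL',235,257),('plateR',247,250)):
    p=atdepth(s,u,v,0);d=p[:2]-T;print(n,p,'fx',d@fx,'fy',d@fy)
p=atz(s,240,253.6,.17);d=p[:2]-T;print('mark@.17',p,d@fx,d@fy)
for v in (231,232,233,234):
    for u in (407,408,409):
        p=atdepth(t,u,v,0);d=p[:2]-T
        if p[2]>.1: print('heel',u,v,p,d@fx,d@fy)
E
```

```text
mark [ 0.4835 -0.2709  0.1684] fx 0.04485876563376583 fy -0.007716044183316723
plateL [ 0.4823 -0.2839  0.1677] fx 0.04726075410025602 fy -0.020557648263830303
plateR [ 0.4902 -0.2577  0.1694] fx 0.04763127366141954 fy 0.006752414267807974
mark@.17 [ 0.4859 -0.2732  0.17  ] 0.04779842064143102 -0.00928685287996441
heel 407 231 [ 0.3451 -0.2204  0.1683] -0.10203503974363455 0.0026706212658803748
heel 408 231 [ 0.3454 -0.2236  0.1661] -0.10088561302431912 -0.00024844092114700844
heel 409 231 [ 0.3455 -0.2263  0.166 ] -0.1000865853878434 -0.002823561932439704
heel 407 232 [ 0.3421 -0.2199  0.1709] -0.10503209644953856 0.002389081737823349
heel 408 232 [ 0.3418 -0.2219  0.1739] -0.10474289093663051 0.0003339828753313595
heel 409 232 [ 0.3428 -0.2263  0.1658] -0.10263376179109544 -0.0035594784137243825
heel 407 233 [ 0.3396 -0.2201  0.1697] -0.10741978898725944 0.0015051433945836995
heel 408 233 [ 0.3403 -0.224   0.1636] -0.10566296189970319 -0.002042916311891973
heel 409 233 [ 0.34   -0.226   0.1669] -0.10539375813497437 -0.0040750753076822105
heel 407 234 [ 0.3371 -0.2204  0.1681] -0.10973835728802205 0.0005464906372734633
heel 408 234 [ 0.3372 -0.2231  0.1677] -0.10889718093306013 -0.002068637132942891
heel 409 234 [ 0.3374 -0.2261  0.1661] -0.10785724679932703 -0.004892843080815945
```

```bash

python3 -m jog '[[-0.3,1,0,0],[-0.7,3,0,0],[-1.2,5.5,0,0],[-1.9,8.5,0,0],[-2.5,11.5,0,0],[-3.2,14.5,0,0],[-3.9,17.5,0,0],[-4.5,20.5,0,0],[-5.2,23.5,0,0],[-5.8,26,0,0],[-6.3,28.3,0,0],[-6.7,30,0,0],[-6.9,31,0,0],[-6.9,31,0,0],[-6.9,31,0,0],[-6.9,31,0,0],[-6.9,31,0,0],[-6.9,31,0,0]]'
python3 -c "
from h import *
go(.5945,.0285,.14,2.8626)
shot('scene','s6');shot('top','t6')
a=cv2.imread('pics/s6.png');b=cv2.imread('pics/t6.png')
k=lambda im,x,y:cv2.resize(im[y:y+100,x:x+80],None,fx=5,fy=5,interpolation=cv2.INTER_CUBIC)
cv2.imwrite('pics/m7.png',np.hstack([k(a,330,170),k(b,280,80)]))"
```

```text
t: 14.72
eef_pos: [0.5949, 0.0261, 0.1416]
tool_rot: [-0.0, 0.14, 0.99, -0.0]
contact_force: [0.4, -0.2, -0.9]
gripper_width: 0.303
grasp_force: 7.6
t 14.72 pos [0.5949 0.0261 0.1416] phi 2.86 tilt 0.05 q7 0.76 F [ 0.4 -0.2 -0.9] w 0.303 gf 7.6
rows [0.11 0.22 0.16] spin -0.003
```

View pics/m7.png

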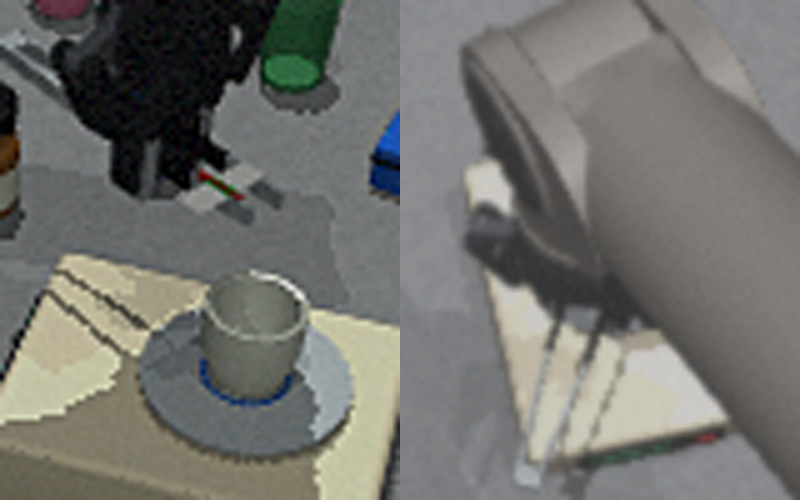

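The tips, at crop (265,203), stand above the crucible rim at (255,305). The pointer is in the green and nothing touches. Verifying the tips, settling, then handing in.

```bash

python3 -m jog '[[0,0.2,0,0],[0,0.2,0,0],[0,0.2,0,0],[0,0.2,0,0],[0,0.2,0,0],[0,0.2,0,0],[0,0.2,0,0],[0,0.2,0,0],[0,0.2,0,0],[0,0.2,0,0]]'
python3 -c "
from h import *
s=load('s6');print(atz(s,382.6,210.2,.165),'rim',atz(s,380.6,230.4,.1025))
print(np.abs(bot.get_obs()['joint_vel']).max()); print(bot.hand_in())"
```

```text
t: 15.65
eef_pos: [0.5958, 0.0296, 0.1417]
tool_rot: [-0.0, 0.139, 0.99, -0.0]
contact_force: [0.9, -0.1, -1.1]
gripper_width: 0.302
grasp_force: 7.6
[0.65710643 0.00940144 0.165     ] rim [0.65839899 0.01207555 0.1025    ]
0.0011117538834600992
the job is handed in; nothing more can be done
None
```

The job is handed in, with no verdict returned: by my measurements the crucible stands upright and released within about 2 mm of the pan centre, and the forceps are held still and level at about 25.7 mm over the grips, pointer in the green, tips about 6 cm above the rim.

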